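Light-cure a repair on a dental cast

TASK

Tip the hinged upper arm of the articulator well back (60 degrees or more) with its red-tipped thumb lever. Then take the white curing lamp from its dock and hold its blue window steadily over the middle of the blue repair on the lower cast for two and a half seconds, square to the cast's sloping biting plane and about 15 mm away, without touching the articulator with the lamp. Finally lay the lamp gently back in the dock the way it lay, leave the upper arm open and let go, and do not disturb the bottle, the cup or the clear box.

Things in the scene. Friction and masses are not known exactly. Their poses are not given: they have to be found in the camera images.
- articulator: Dark grey dental articulator fixed to the bench. Origin under its centre on the bench; its front faces its own -x, z up. Base plate 140 (x, from -75 to 65) x 100 (y) x 14 mm; two hinge posts at x = 45, y = +-45 mm, 123 mm high. The upper arm, when closed, covers x = -52 to 56, y = +-32 mm, and its flat top is 121 mm above the bench.
- hinge (a point): Middle of the articulator's hinge axle: 45 mm behind the articulator's origin (+x), 115 mm above the bench. The axle runs along the articulator's y.
- upper_arm (a joint): Hinge angle of the upper arm (rad): 0 closed, grows as its front swings up and back, stop at 1.55. A stiff hinge: it stays where it is left. Starts between 0 and 0.2. The arm reaches 97 mm forward of the hinge; its cast hangs up to 47 mm below it.
- lever_tip (a point): Near the top end of the thumb lever (red cap 13 x 30 x 22 mm; aluminium blade 8 mm thick, 26 mm wide) that rises from the upper arm at the hinge. It turns with the arm; at joint 0 it is 42 mm in front of the hinge and 90 mm above it. Pushing it towards the articulator's +x (3 to 6 N) opens the arm.
- cast: Yellow lower cast (72 x 66 mm) fixed in the articulator. Its x, y plane is the biting plane, which slopes down to the articulator's front by 0.26 rad; its z axis is the normal of that plane, pointing up and forward. Tooth tops lie 9 mm above its origin along z.
- repair (a point): Middle of the top of the blue repair (18 x 13 mm patch on the left front teeth, 11 mm above the cast's origin along the cast's z, at cast x = -23, y = 20 mm). About 79 mm above the bench.
- lamp: White pen-shaped curing lamp, 0.12 to 0.24 kg, loose, lying in the dock. Origin on the handle's axis, at the place to grip (close to the centre of mass). x along the lamp to its head, z up as it lies. Handle 140 mm long (x = -80 to 60) x 26 wide (y) x 24 high; neck 16 mm wide; head a 24 mm upright cylinder at x = 90 mm, z = -16 to 8 mm.
- lamp_window (a point): Centre of the lamp's blue window under the head, at x = 90, z = -16 mm in the lamp's frame; it shines along the lamp's -z.
- dock: Grey dock fixed to the bench, origin under its centre on the bench. Base 150 (x) x 90 (y) x 12 mm, with two saddles at x = +-50 mm, each 12 mm thick (x), 71 mm wide at most, flared on top, highest at 66 mm; the saddle floor is at 45 mm and 38 mm wide. 88 mm free between the saddles.
- seat (a point): Where the lamp's origin belongs in the dock: 57 mm above the bench on the dock's centre; lamp x along dock x.
- window_seat (a point): Where the lamp's window belongs when docked: 90 mm along the dock's x from its centre, 41 mm above the bench.
- resin_bottle: Amber bottle, 40 mm across, 85 mm high, origin under its centre. Leave alone.
- mixing_cup: White ceramic cup, 64 mm across, 50 mm high, origin under its centre. Leave alone.
- wax_box: Clear open box 120 x 90 x 35 mm, origin under its centre. Leave alone.
Things that resemble listed ones, but are neither listed nor needed, are in the scene too. Leave any black or brown look-alike of the dock alone.

How it is judged:
By the outcome, as a careful person would: the job done as asked, in the order asked, and still so for the second after the job is handed in, with the robot touching nothing.
It also fails if it takes over 72 s, if anything falls off the work surface, if the arm or the gripper's body presses on something with over 40 N, if the wrist force passes 120 N, or if a joint passes its speed limit or range.

ROBOT

A 6-joint arm with a two-finger parallel gripper is mounted at the origin on the work surface. World frame = base frame: x ahead of the robot, y to its left, z up, the work surface at z = 0. Lengths are in m, angles in rad, forces in N, time in s.
With the tool pointing down it reaches from about 0.225 to 0.875 m from the base axis. Payload 3.4 kg.
Tool frame: the origin (TCP) lies at the very end of the fingers, on their centre line; the grasp point (between the pads) lies 19 mm behind it; x points along the fingers, z is the direction in which the jaws open and shut, and the axes are right-handed (so a half turn about x gives the same grasp; the last joint's range is limited). The gripper opens to 85 mm and grips with 20 to 120 N. Pads are 22 mm wide; open, the fingers measure 114 mm over their backs; the gripper's body (76 mm by 85 mm) begins 54 mm behind the grasp point. The pads swing forward as they close: fully open they stand 13 mm farther back than shut.
Start: joints at [1.095, 0.276, 1.505, -0, 1.361, -0.121], TCP at [0.2, 0.539, 0.231] pointing down, gripper open.
Joint ranges: [-2.89, 2.89], [-0.75, 2.08], [0.22, 2.7], [-1.18, 4.32], [0.11, 2.71], [-2.7, 2.7]. Speed limits (rad/s): [2.57, 2.57, 3.14, 3.14, 3.14, 3.14].

INTERFACE

Orientations are given as a unit quaternion [x, y, z, w].
In Python, from station import manip, cams, order, models gives the robot as it stands.
- The arm moves only by the shell command python3 -m handwheel 'ROWS' [OPENING]. ROWS is JSON, a list that holds one entry, the list of rows, each a list of 6 numbers: the shift along the tool's x, y, z in units of 40 mm (1.0 is 40 mm), then the turn, a rotation vector about the tool's x, y, z in units of 5 degrees (1.0 is 5 degrees). A call has exactly 5 rows; each row is the pose to reach, as a shift and turn from the pose commanded when the call began, along the tool's axes at that moment; what a row does not reach only later rows make up. A row lasts 1/12 s, in which the tool goes at most 41.7 mm and 7.16 degrees, less where a joint would pass 70% of its speed; a pose out of reach is approached as far as the arm can. A call with a gripper value outside its range is refused whole. OPENING is the gripper command: -1 is shut, 1 is fully open, values between are in proportion, set as the call begins (- or left out, the last holds). The fingers move at their own pace and stop on an object; the grip force is fixed at half the most. Time passes only in rows, so rows that repeat a pose let the fingers close, or fill a call up. It gives the time, the measured TCP pose, the force and the opening at its end, in the units of the state.
- manip.read_state(): the state, without advancing time (a new reading comes with each control period).
- cams.capture(name): name is "side" or "top" or "wrist"; returns the picture (384x512x3 uint8, red, green, blue); there is no depth.
- cams.camera_info(name): a dict with "fov_y" (degrees; the focal length in pixels is half the picture's height over the tangent of half this angle, whatever the lens; pixels are square), "cx", "cy" (the principal point, pixels), "k1" (the pictures are not rectified: a ray, as slopes to the right and down, at radius r is drawn at 1 + k1 r^2 times it, then the intrinsics apply), "pose" (4x4, takes a point from camera to world coordinates); the wrist camera has in their place "hand_eye" (4x4, takes a point from camera to tool coordinates, whose origin is the TCP and whose axes are the tool frame's). Camera axes: x right, y up, looking along -z (the intrinsics and any distortion apply to the point x, -y, -z); pixel columns grow to the right and rows downward; lengths in m; the calibration is good to about 2 mm. A picture is of the moment at which its call begins: read the wrist's pose just before it. camera_info takes no time and is no camera call.
- order.finish_job(): hands the job in, once; it reports no verdict.
Trained networks look in the newest picture that a camera, given by its name, has taken for a name from the list of things; names that differ only in an ending like _2 or _b are one class to them, and where a whole thing is asked for, a point or a joint stands for the part that bears it (a point fixed in the world has none). Each returns a list of dicts, best first, with "conf" (0 to 1); they miss things now and then, are a little off and sometimes report something else, mostly with a low value. They report only what shows in the picture. A call takes as long as a camera call. They do not tell look-alikes from the thing itself.
- models.look_for(query, camera): "xy" ([column, row] in pixels, amid what is visible of it).
- models.cut_out(query, camera): "mask" (384x512 bool, what is visible of it) and "xy" ([column, row] in pixels, amid what is visible of it).
The state is a dict: "time_s": time; "joint_pos": joint angles; "qvel": joint speeds; "effort": joint torques, N m; "ee_pos": TCP position; "ee_rot": TCP orientation; "wrist_force": force on the tool from outside, world axes, zero at the start; "wrist_torque": the same for the moment, N m; "width": opening from 0.0 (shut) to 1.0 (fully open).
Only numpy, scipy, OpenCV 4.12 (cv2) and the standard library are available. Lean on these libraries where they do the work, as an engineer would, in place of code of your own. Each camera call takes 0.05 s, during which the arm holds its last target. There are 200 camera calls.

## Working session

There is one attempt and no reset: what is moved stays moved. The work goes in short steps, Python scripts to look and compute and a shell command to move; the robot and the scene stay as the last step left them, time stands still between calls to the robot, and variables do not carry over. Pictures are saved under pics/ and viewed, about 8 in all and at most 12, crops included, and the job is handed in when it is done.

```bash
ls; mkdir -p pics; cat > h.py <<'E'
import numpy as np, cv2, json
from scipy.spatial.transform import Rotation as R
from station import manip, cams, order, models
def ray(cam,uv,T=None):
    i=cams.camera_info(cam); f=192/np.tan(np.radians(i['fov_y'])/2)
    d=np.array([(uv[0]-i['cx'])/f,(uv[1]-i['cy'])/f]); s=d.copy()
    for _ in range(20): s=d/(1+i['k1']*(s@s))
    T=np.array(i['pose']) if T is None else T
    v=T[:3,:3]@np.array([s[0],-s[1],-1]); return T[:3,3],v/np.linalg.norm(v)
def onz(cam,uv,z,T=None):
    o,v=ray(cam,uv,T); return o+v*(z-o[2])/v[2]
def proj(cam,p,T=None):
    i=cams.camera_info(cam); f=192/np.tan(np.radians(i['fov_y'])/2)
    T=np.array(i['pose']) if T is None else T
    q=T[:3,:3].T@(np.asarray(p)-T[:3,3]); s=np.array([q[0],-q[1]])/-q[2]
    s=s*(1+i['k1']*(s@s)); return s*f+[i['cx'],i['cy']]
def tool():
    s=manip.read_state(); T=np.eye(4); T[:3,:3]=R.from_quat(s['ee_rot']).as_matrix(); T[:3,3]=s['ee_pos']; return T
def wristT(): return tool()@np.array(cams.camera_info('wrist')['hand_eye'])
def tri(obs): # list of (o,v)
    A=0;b=0
    for o,v in obs: P=np.eye(3)-np.outer(v,v); A=A+P; b=b+P@o
    return np.linalg.solve(A,b)
def cmd(T0,pos,Rm): # shift/turn in units from tool pose T0
    d=T0[:3,:3].T@(np.asarray(pos)-T0[:3,3])/.04
    r=R.from_matrix(T0[:3,:3].T@Rm).as_rotvec(degrees=True)/5
    return np.round(np.r_[d,r],3)
def save(n,im,box=None,s=1):
    if box: im=im[box[1]:box[3],box[0]:box[2]]
    im=cv2.resize(im,None,fx=s,fy=s,interpolation=cv2.INTER_CUBIC); cv2.imwrite('pics/'+n,im[...,::-1])
E
cat > a.py <<'E'
from h import *
ims=[]
for c in ['side','top']:
    im=cams.capture(c); np.save(c+'.npy',im); ims.append(im)
    i=cams.camera_info(c); print(c,np.round(i['pose'],3).tolist(),i['fov_y'],i['k1'])
    for q in ['articulator','upper_arm','lever_tip','cast','repair','lamp','lamp_window','dock','resin_bottle','mixing_cup','wax_box']:
        print(q,[(np.round(d['xy']).tolist(),round(d['conf'],2)) for d in models.look_for(q,c)][:4])
save('s1.png',np.vstack(ims),s=0.78)
print(manip.read_state()); print(np.array(cams.camera_info('wrist')['hand_eye']).round(3).tolist())
E
python3 a.py
```

```text
pics
side [[0.92, -0.255, 0.297, 0.989], [0.391, 0.573, -0.721, -1.079], [0.013, 0.779, 0.627, 1.045], [0.0, 0.0, 0.0, 1.0]] 42.020333262694606 -0.09402736392256127
articulator [([284.0, 175.0], 0.57)]
upper_arm [([285.0, 158.0], 0.8)]
lever_tip [([287.0, 157.0], 0.56)]
cast [([281.0, 176.0], 0.8)]
repair [([280.0, 175.0], 0.66)]
lamp [([250.0, 241.0], 0.66)]
lamp_window [([252.0, 239.0], 0.68)]
dock [([181.0, 232.0], 0.79), ([248.0, 251.0], 0.7), ([129.0, 283.0], 0.64), ([215.0, 192.0], 0.6)]
resin_bottle [([327.0, 221.0], 0.74), ([288.0, 173.0], 0.54)]
mixing_cup [([284.0, 173.0], 0.68), ([328.0, 149.0], 0.62)]
wax_box [([197.0, 323.0], 0.94)]
top [[-0.018, 0.993, -0.12, 0.401], [-1.0, -0.018, -0.0, -0.018], [-0.002, 0.12, 0.993, 1.462], [0.0, 0.0, 0.0, 1.0]] 47.35265381214911 -0.0008135478975423801
articulator [([206.0, 200.0], 0.75), ([136.0, 178.0], 0.69)]
upper_arm [([201.0, 198.0], 0.7)]
lever_tip [([200.0, 199.0], 0.58)]
cast []
repair []
lamp [([306.0, 190.0], 0.6)]
lamp_window [([299.0, 193.0], 0.81)]
dock [([246.0, 262.0], 0.95), ([311.0, 258.0], 0.87), ([299.0, 193.0], 0.
[... 201 characters left out ...]
 5.04974364e-06,
        1.36066958e+00, -1.20993991e-01]), 'qvel': array([ 4.98958157e-05, -1.22077008e-03, -4.59779040e-05,  2.45272238e-04,
        7.00799949e-04,  1.51667678e-03]), 'effort': array([ 1.92856503e-03, -4.16658497e+01, -2.46097845e+01,  1.13743640e-04,
       -2.54179150e-05, -1.32521305e-05]), 'ee_pos': array([0.19978563, 0.53924157, 0.23134605]), 'ee_rot': array([-0.40388795,  0.58033794,  0.40394577,  0.58043967]), 'wrist_force': array([0.80105891, 0.63200752, 0.65150416]), 'wrist_torque': array([ 0.00737181,  0.00410406, -0.00506118]), 'width': 0.9979725048261153}
[[0.0, 0.316, -0.949, -0.143], [0.001, 0.949, 0.316, 0.081], [1.0, -0.001, 0.0, 0.0], [0.0, 0.0, 0.0, 1.0]]
```

View pics/s1.png

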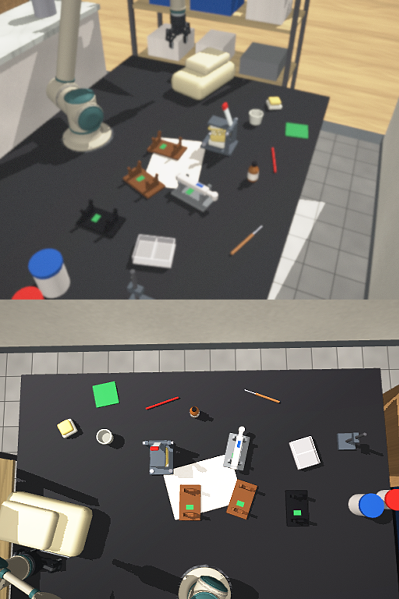

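The side picture shows the articulator at (284,165), the lamp in the grey dock at (248,245), and brown (181,232; 215,192) and black (129,283) look-alike docks. The top picture shows the articulator at (205,200) and the grey dock with the lamp at (303,193). I'll enlarge both.

```bash
cat > b.py <<'E'
from h import *
s=np.load('side.npy');t=np.load('top.npy')
a=cv2.resize(s[120:280,200:330],None,fx=3.6,fy=3.6,interpolation=cv2.INTER_CUBIC)[:576]
b=cv2.resize(t[150:240,170:340],None,fx=3,fy=3,interpolation=cv2.INTER_CUBIC)
print(a.shape,b.shape)
h=np.zeros((576,800,3),np.uint8); a=cv2.resize(a,(390,480)); h[:480,:390]=a; h[:216,392:800]=cv2.resize(b,(408,216))
save('s2.png',h)
for z in (0.01,0.07,0.12,.2): print(z,onz('top',(206,200),z).round(3),onz('top',(302,193),z).round(3),onz('side',(284,175),z).round(3))
E
python3 b.py
```

```text
(576, 468, 3) (270, 510, 3)
0.01 [0.573 0.177 0.01 ] [ 0.59  -0.144  0.01 ] [0.556 0.227 0.01 ]
0.07 [0.566 0.169 0.07 ] [ 0.583 -0.139  0.07 ] [0.581 0.151 0.07 ]
0.12 [0.56  0.162 0.12 ] [ 0.576 -0.135  0.12 ] [0.602 0.088 0.12 ]
0.2 [0.55  0.151 0.2  ] [ 0.566 -0.128  0.2  ] [ 0.635 -0.013  0.2  ]
```

View pics/s2.png

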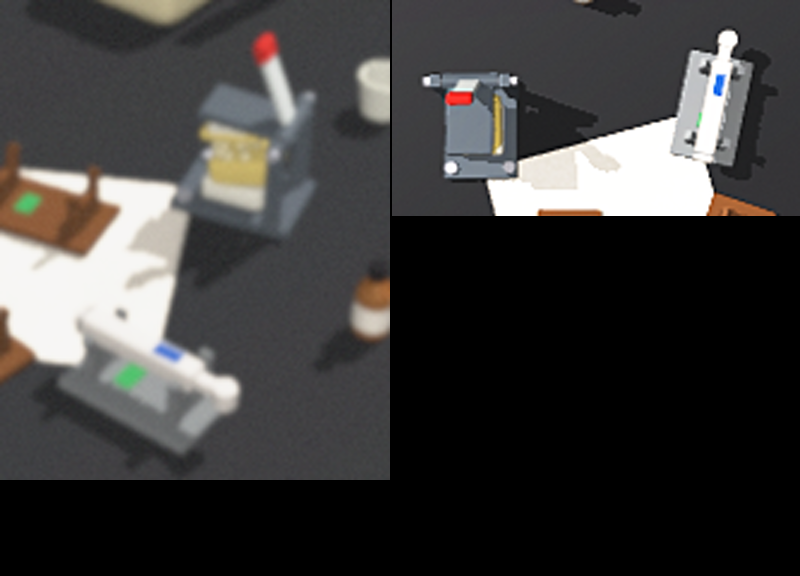

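The side crop shows the articulator with its yellow cast facing the robot and a red-capped lever rising at the far (hinge) end. The white lamp lies in the only grey dock, head pointing away from the robot. In the top picture the hinge post caps are at about (186,183) and (221,183), and the lamp runs from (300,214) to (310,166). Other dock candidates: brown at top (246,262) and (311,258), black at (380,264). The grey one at (302,193), with the lamp in it, fits.

```bash
cat > c.py <<'E'
from h import *
P=lambda u,v: onz('top',(170+(u-392)/2.4,150+v/2.4),1)
def Z(u,v,z): return onz('top',(170+(u-392)/2.4,150+v/2.4),z).round(4)
print('posts',Z(430,80,.119),Z(514,80,.119))
print('base corners',Z(446,178,.014),Z(518,178,.014))
print('red',Z(460,98,.205))
print('lamp tail',Z(703,158,.06),'head',Z(728,38,.06))
print('dock corners',Z(690,50,.012),Z(752,65,.012),Z(735,166,.012),Z(672,152,.012))
print(tool().round(3).tolist())
# pose above articulator & dock views: tool down with tool y toward -x? 
for nm,pt in (('art',(.47,.16,.36)),('dock',(.5,-.14,.3))):
  for yaw in (0,):
    Rm=np.array([[0,1,0],[0,0,1],[-1,0,0]]).T  # rows: tool x,y,z in world
    Rm=np.column_stack([[0,0,-1],[-1,0,0],[0,1,0]])
    print(nm,np.linalg.det(Rm),cmd(tool(),pt,Rm))
E
python3 c.py
```

```text
posts [0.6131 0.2248 0.119 ] [0.6111 0.1162 0.119 ]
base corners [0.4926 0.2212 0.014 ] [0.4908 0.122  0.014 ]
red [0.5769 0.173  0.205 ]
lamp tail [ 0.5101 -0.13    0.06  ] head [ 0.6725 -0.1685  0.06  ]
dock corners [ 0.6657 -0.1199  0.012 ] [ 0.6428 -0.206   0.012 ] [ 0.502  -0.1777  0.012 ] [ 0.523  -0.0912  0.012 ]
[[0.0, -0.938, 0.347, 0.2], [0.0, 0.347, 0.938, 0.539], [-1.0, -0.0, 0.0, 0.231], [0.0, 0.0, 0.0, 1.0]]
art 1.0 [-3.217e+00 -9.628e+00 -6.543e+00 -4.066e+00  2.000e-03  1.000e-03]
dock 1.0 [-1.7180e+00 -1.2937e+01 -1.3316e+01 -4.0660e+00  2.0000e-03  1.0000e-03]
```

```bash
python3 -m handwheel '[[[-0.8,0,0,-1.4,0,0],[-1.6,0,0,-2.8,0,0],[-2.4,0,0,-4.07,0,0],[-3.2,0,0,-4.07,0,0],[-3.2,0,0,-4.07,0,0]]]' -1
python3 -m handwheel '[[[0,-0.56,-0.79,0,0,0],[0,-1.12,-1.58,0,0,0],[0,-1.68,-2.37,0,0,0],[0,-2.25,-3.15,0,0,0],[0,-2.8,-3.95,0,0,0]]]'
python3 -m handwheel '[[[0,-0.56,-0.79,0,0,0],[0,-1.12,-1.58,0,0,0],[0,-1.68,-2.37,0,0,0],[0,-2.25,-3.15,0,0,0],[0,-2.8,-3.95,0,0,0]]]'
python3 -m handwheel '[[[0,-0.56,-0.79,0,0,0],[0,-1.15,-1.58,0,0,0],[0,-1.15,-1.58,0,0,0],[0,-1.15,-1.58,0,0,0],[0,-1.15,-1.58,0,0,0]]]'
cat > d.py <<'E'
from h import *
import sys
T=wristT(); im=cams.capture('wrist'); n=sys.argv[1]; np.save(n+'.npy',im); np.save(n+'_T.npy',T)
for q in sys.argv[2:]:
    for d in models.look_for(q,'wrist')[:2]: print(q,np.round(d['xy'],1).tolist(),round(d['conf'],2))
save(n+'.png',im,s=1.5); print(tool().round(4).tolist())
E
python3 d.py w1 lever_tip cast repair articulator
```

```text
time_s: 1.62
ee_pos: [0.2009, 0.5415, 0.3666]
ee_rot: [-0.499, 0.495, 0.502, 0.504]
wrist_force: [0.9, 0.5, 1.2]
width: 0.302
time_s: 2.03
ee_pos: [0.3124, 0.3798, 0.359]
ee_rot: [0.5, -0.5, -0.5, -0.5]
wrist_force: [0.7, 0.5, -0.3]
width: -0.002
time_s: 2.45
ee_pos: [0.4246, 0.2216, 0.3591]
ee_rot: [-0.5, 0.5, 0.5, 0.5]
wrist_force: [0.6, 0.5, -0.2]
width: 0.003
time_s: 2.87
ee_pos: [0.4695, 0.1603, 0.3589]
ee_rot: [-0.499, 0.5, 0.5, 0.5]
wrist_force: [-0.0, 0.3, -0.1]
width: -0.003
lever_tip [271.1, 218.4] 0.76
repair [279.8, 189.7] 0.38
articulator [271.1, 203.3] 0.7
[[0.0003, -1.0, -0.0026, 0.4692], [0.0003, -0.0026, 1.0, 0.1612], [-1.0, -0.0003, 0.0003, 0.3595], [0.0, 0.0, 0.0, 1.0]]
```

View pics/w1.png

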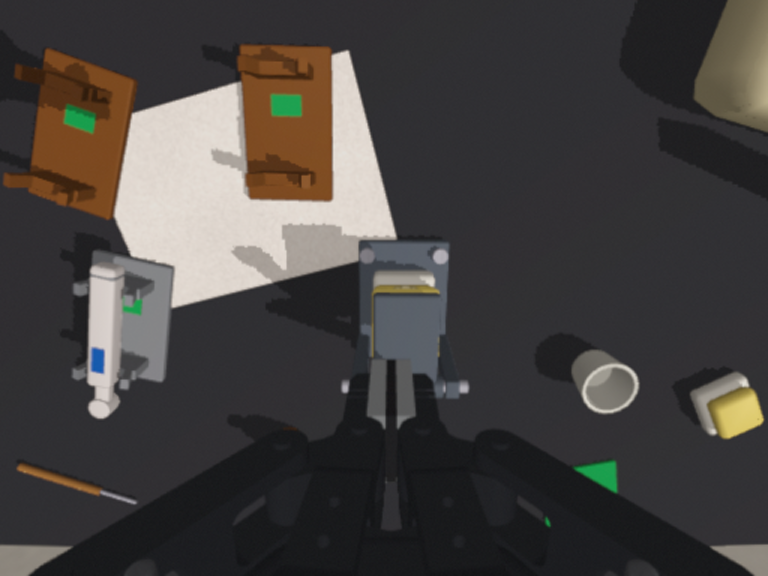

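The wrist view shows the articulator's front edge at (360,241)–(448,240), its axle ends at (346,386) and (463,387), and the lamp from (105,268) to (103,408), in 1.5x pixels.

```bash
cat > e.py <<'E'
from h import *
T=np.load('w1_T.npy')
Z=lambda u,v,z: onz('wrist',(u/1.5,v/1.5),z,T).round(4)
print('front corners',Z(360,241,.014),Z(448,240,.014))
print('axle ends',Z(346,386,.115),Z(463,387,.115))
print('lamp',Z(107,268,.069),Z(103,408,.065))
# repair predicted with different cast x: compute from model height only
print(cams.camera_info('wrist')['fov_y'])
print('dock corners',Z(172,267,.012),Z(163,382,.012))
E
python3 e.py
```

```text
front corners [0.4921 0.1274 0.014 ] [0.491  0.2234 0.014 ]
axle ends [0.6127 0.1178 0.115 ] [0.6138 0.2307 0.115 ]
lamp [ 0.5074 -0.1217  0.069 ] [ 0.671  -0.1615  0.065 ]
64.7337138233997
dock corners [ 0.522  -0.0844  0.012 ] [ 0.6677 -0.118   0.012 ]
```

```bash
python3 -m handwheel '[[[0.8,-0.3,0.1,0,0,0],[1.6,-0.7,0.28,0,0,0],[2.4,-1.0,0.28,0,0,0],[3.2,-1.4,0.28,0,0,0],[4.0,-1.65,0.28,0,0,0]]]' -1
python3 -m handwheel '[[[0,-0.3,0,0,0,0],[0,-0.56,0,0,0,0],[-0.03,-0.8,0,0,0,0],[-0.06,-1.0,0,0,0,0],[-0.1,-1.2,0,0,0,0]]]'
python3 d.py w2 lever_tip
```

```text
time_s: 3.53
ee_pos: [0.5369, 0.1725, 0.1982]
ee_rot: [0.501, -0.499, -0.5, -0.5]
wrist_force: [0.2, 0.2, 0.3]
width: 0.0
time_s: 3.95
ee_pos: [0.5851, 0.1718, 0.2062]
ee_rot: [-0.501, 0.499, 0.5, 0.501]
wrist_force: [-3.7, 0.3, 1.0]
width: 0.001
lever_tip [262.8, 177.2] 0.66
[[0.006, -1.0, -0.0002, 0.5867], [0.0011, -0.0002, 1.0, 0.1717], [-1.0, -0.006, 0.0011, 0.2056], [0.0, 0.0, 0.0, 1.0]]
```

```bash
python3 -m handwheel '[[[0,-0.28,0,0,0,0],[0,-0.55,0,0,0,0],[0,-0.83,0,0,0,0],[0.03,-1.1,0,0,0,0],[0.1,-1.32,0,0,0,0]]]'
python3 -m handwheel '[[[0.12,-0.22,0,0,0,0],[0.28,-0.46,0,0,0,0],[0.48,-0.7,0,0,0,0],[0.68,-0.89,0,0,0,0],[0.75,-0.95,0,0,0,0]]]'
cat > f.py <<'E'
from h import *
for c in ['side','top']:
    im=cams.capture(c); np.save(c+'2.npy',im)
    for d in models.look_for('lever_tip',c)[:2]: print(c,np.round(d['xy'],1).tolist(),round(d['conf'],2))
s=np.load('side2.npy');t=np.load('top2.npy')
h=np.hstack([cv2.resize(s[110:210,240:330],(405,450),interpolation=cv2.INTER_CUBIC),cv2.resize(t[140:230,165:245],(395,450),interpolation=cv2.INTER_CUBIC)]); save('s3.png',h)
E
python3 f.py
```

```text
time_s: 4.47
ee_pos: [0.6375, 0.1713, 0.1987]
ee_rot: [-0.5, 0.5, 0.5, 0.5]
wrist_force: [-3.0, -0.1, -1.3]
width: -0.001
time_s: 4.88
ee_pos: [0.6767, 0.1711, 0.1675]
ee_rot: [0.5, -0.5, -0.5, -0.5]
wrist_force: [-0.7, -0.5, 3.1]
width: 0.003
side [296.1, 152.6] 0.75
top [194.6, 186.8] 0.55
```

View pics/s3.png

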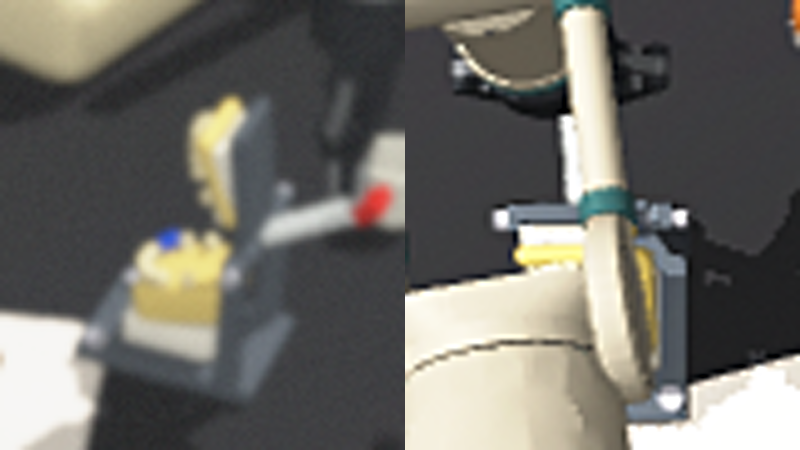

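The side crop shows the upper arm standing nearly upright (about 80°), with the lever lying back and the blue repair visible at side (278,163).

```bash
python3 -m handwheel '[[[-0.2,0.2,0,0,0,0],[-0.9,0.3,0,0,0,0],[-1.8,0.3,0,0,0,0],[-2.7,0.3,0,0,0,0],[-3.6,0.3,0,0,0,0]]]' -1
python3 -m handwheel '[[[-0.8,0.3,0,0,0,0],[-1.2,1.2,0,0,0,0],[-1.2,2.1,0,0,0,0],[-1.2,3.0,0,0,0,0],[-1.2,3.9,0,0,0,0]]]' 1
python3 -m handwheel '[[[0.2,0.8,0,0,0,0],[0.4,1.7,0,0,0,0],[0.5,2.2,0,0,0,0],[0.5,2.2,0,0,0,0],[0.5,2.2,0,0,0,0]]]'
cat > g.py <<'E'
from h import *
o1=ray('side',(277.8,162.9)); print('side@.079',onz('side',(277.8,162.9),.079).round(4))
for d in models.look_for('repair','side')[:1]: print(d)
E
python3 g.py; python3 d.py w3 repair cast lever_tip
```

```text
time_s: 5.5
ee_pos: [0.6615, 0.1716, 0.3163]
ee_rot: [0.5, -0.499, -0.5, -0.5]
wrist_force: [1.4, -0.1, 1.0]
width: -0.003
time_s: 5.92
ee_pos: [0.5043, 0.1713, 0.3628]
ee_rot: [-0.501, 0.499, 0.5, 0.501]
wrist_force: [-1.3, 0.3, 0.2]
width: 0.714
time_s: 6.33
ee_pos: [0.4171, 0.1714, 0.3428]
ee_rot: [0.501, -0.499, -0.5, -0.501]
wrist_force: [0.2, -1.0, -0.0]
width: 1.004
side@.079 [0.5426 0.1939 0.079 ]
{'xy': [279.5, 173.2], 'conf': 0.82}
repair [260.8, 244.9] 0.75
cast [262.2, 247.1] 0.88
lever_tip [262.4, 315.1] 0.77
lever_tip [88.0, 234.8] 0.73
[[0.0006, -1.0, 0.0001, 0.4198], [0.0002, 0.0001, 1.0, 0.1713], [-1.0, -0.0006, 0.0002, 0.3414], [0.0, 0.0, 0.0, 1.0]]
```

View pics/w3.png

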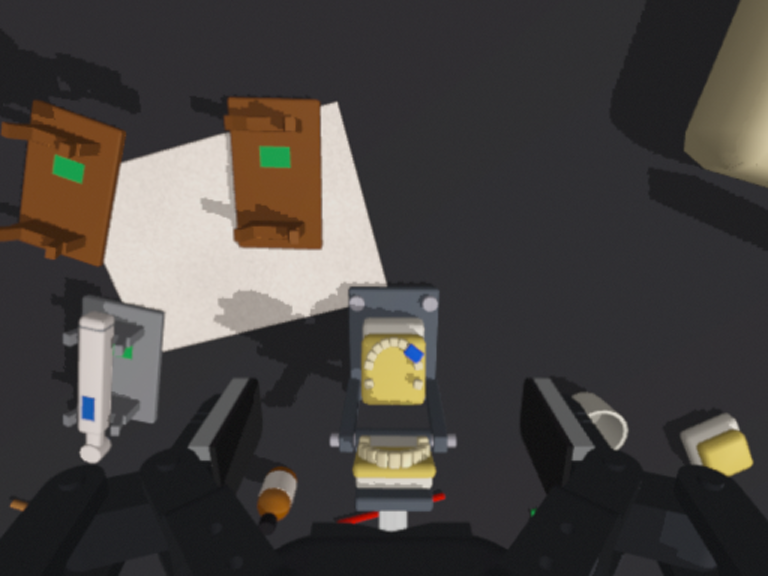

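The wrist view shows the open upper arm, the blue repair at (413,353) in 1.5x pixels, the axle ends at (336,440) and (451,440), and the lamp at (95,385). I'll segment the blue pixels for precision and work out the view pose over the lamp.

```bash
cat > k.py <<'E'
from h import *
def blue(im,box):
    m=np.zeros(im.shape[:2],bool); x0,y0,x1,y1=box; s=im[y0:y1,x0:x1].astype(int)
    m[y0:y1,x0:x1]=(s[...,2]>110)&(s[...,2]>s[...,0]+70)&(s[...,2]>s[...,1]+40); ys,xs=np.nonzero(m); return np.array([xs.mean()+0.,ys.mean()]),len(xs)
if __name__=='__main__':
    w=np.load('w3.npy');T=np.load('w3_T.npy'); s=np.load('side2.npy')
    a,n=blue(w,(230,200,310,270)); b,m=blue(s,(265,150,295,175)); print(a,n,b,m)
    r1=ray('wrist',a,T); r2=ray('side',b); p=tri([r1,r2]); print('tri',p.round(4),'w@.079',onz('wrist',a,.079,T).round(4),'s',onz('side',b,.079).round(4))
    Z=lambda u,v,z: onz('wrist',(u/1.5,v/1.5),z,T).round(4)
    print('axle',Z(336,440,.115),Z(451,440,.115),'front',Z(349,288,.014),Z(439,290,.014))
    print('dock',Z(163,312,.012),Z(153,423,.012),'lamp',Z(97,317,.069),Z(91,454,.065))
E
python3 k.py
```

```text
[275.42222222 235.4       ] 90 [276.92857143 162.57142857] 14
tri [0.5387 0.1948 0.0783] w@.079 [0.5378 0.1944 0.079 ] s [0.5393 0.1944 0.079 ]
axle [0.6133 0.1194 0.115 ] [0.6132 0.2308 0.115 ] front [0.4915 0.1267 0.014 ] [0.4936 0.225  0.014 ]
dock [ 0.5208 -0.0834  0.012 ] [ 0.6672 -0.1197  0.012 ] lamp [ 0.5042 -0.1202  0.069 ] [ 0.6721 -0.1653  0.065 ]
```

```bash
python3 -m handwheel '[[[0,-0.3,-0.9,0,0,0],[0,-0.6,-1.8,0,0,0],[0,-0.9,-2.7,0,0,0],[0,-1.2,-3.6,0,0,0],[0,-1.5,-4.5,0,0,0]]]' 1
python3 -m handwheel '[[[0.2,-0.35,-0.8,0.7,0,0],[0.5,-0.7,-1.6,1.4,0,0],[0.8,-1.05,-2.4,2.1,0,0],[1.0,-1.4,-3.16,2.8,0,0],[1.0,-1.4,-3.16,2.8,0,0]]]'
python3 -m handwheel '[[[0,0,0,0,0,0],[0,0,0,0,0,0],[0,0,0,0,0,0],[0,0,0,0,0,0],[0,0,0,0,0,0]]]'
python3 d.py w4 lamp dock lamp_window
```

```text
time_s: 7.0
ee_pos: [0.4799, -0.0107, 0.3411]
ee_rot: [-0.5, 0.5, 0.5, 0.5]
wrist_force: [1.1, -0.1, 0.7]
width: 1.002
time_s: 7.42
ee_pos: [0.5371, -0.1413, 0.2977]
ee_rot: [-0.433, 0.56, 0.434, 0.557]
wrist_force: [0.2, 0.5, 0.2]
width: 0.998
time_s: 7.83
ee_pos: [0.5348, -0.1341, 0.302]
ee_rot: [-0.436, 0.557, 0.436, 0.557]
wrist_force: [0.4, -0.1, -0.0]
width: 1.002
lamp [259.3, 199.8] 0.73
lamp [271.0, 182.4] 0.17
dock [38.2, 59.3] 0.93
dock [375.4, 30.6] 0.78
lamp_window [259.4, 194.4] 0.71
[[0.0008, -0.9706, 0.2408, 0.5348], [-0.0002, 0.2408, 0.9706, -0.1346], [-1.0, -0.0008, 0.0, 0.3017], [0.0, 0.0, 0.0, 1.0]]
```

View pics/w4.png

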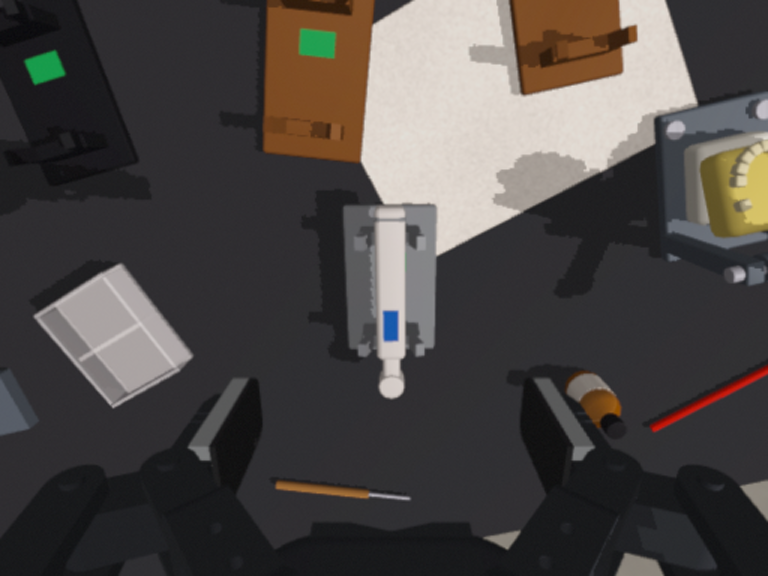

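The wrist view shows the lamp upright in the grey dock: tail (390,211), head (391,385), dock corners (344,205), (436,205), (434,348) and (349,349) in 1.5x pixels. It is well aligned with the tool.

```bash
cat > l.py <<'E'
from h import *
T=np.load('w4_T.npy'); Z=lambda u,v,z: onz('wrist',(u/1.5,v/1.5),z,T)
c=[Z(344,205,.012),Z(436,205,.012),Z(434,348,.012),Z(349,349,.012)]; C=np.mean(c,0)
print('dock',np.round(c,4).tolist(),C.round(4)); d=(c[2]+c[3]-c[0]-c[1]); print('yaw',np.degrees(np.arctan2(d[1],d[0])))
h=Z(391,385,.062); t=Z(390,214,.06); print('head',h.round(4),'tail',t.round(4)); d=h-t; y=np.arctan2(d[1],d[0]); print(np.degrees(y),np.linalg.norm(d))
u=np.array([np.cos(y),np.sin(y),0]); print('orig from head',(h-.09*u).round(4),'tail',(t+.08*u).round(4))
E
python3 l.py
```

```text
dock [[0.5019, -0.171, 0.012], [0.5227, -0.0866, 0.012], [0.6677, -0.1197, 0.012], [0.6475, -0.2065, 0.012]] [ 0.585  -0.1459  0.012 ]
yaw -13.262393256001943
head [ 0.6714 -0.167   0.062 ] tail [ 0.5134 -0.129   0.06  ]
-13.52246079649859 0.16249882716279795
orig from head [ 0.5839 -0.146   0.062 ] tail [ 0.5912 -0.1477  0.06  ]
```

```bash
python3 -m handwheel '[[[0.9,-0.3,0.03,-0.1,0,0],[1.8,-0.6,0.03,-0.1,0,0],[2.7,-0.9,0.03,-0.1,0,0],[3.6,-1.29,0.03,-0.1,0,0],[4.5,-1.29,0.03,-0.1,0,0]]]' 1
python3 -m handwheel '[[[0.5,0,0,0,0,0],[1.0,0,0,0,0,0],[1.5,0,0,0,0,0],[1.8,0,0,0,0,0],[2.0,0,0,0,0,0]]]'
python3 -m handwheel '[[[0,0,0,0,0,0],[0,0,0,0,0,0],[0,0,0,0,0,0],[0,0,0,0,0,0],[0,0,0,0,0,0]]]'
python3 d.py w5 lamp
```

```text
time_s: 8.45
ee_pos: [0.5882, -0.1471, 0.1201]
ee_rot: [-0.439, 0.554, 0.437, 0.556]
wrist_force: [0.7, -0.6, -0.1]
width: 0.998
time_s: 8.87
ee_pos: [0.5843, -0.1458, 0.0395]
ee_rot: [-0.437, 0.556, 0.439, 0.555]
wrist_force: [-0.0, 0.1, 0.5]
width: 1.001
time_s: 9.28
ee_pos: [0.5859, -0.1466, 0.0424]
ee_rot: [-0.439, 0.555, 0.437, 0.556]
wrist_force: [0.2, -0.6, -0.6]
width: 1.0
lamp [261.3, 213.1] 0.98
[[0.0014, -0.9725, 0.2331, 0.5856], [-0.0004, 0.2331, 0.9725, -0.1465], [-1.0, -0.0015, -0.0001, 0.0421], [0.0, 0.0, 0.0, 1.0]]
```

```bash
python3 -m handwheel '[[[0.05,0,0,0,0,0],[0.05,0,0,0,0,0],[0.05,0,0,0,0,0],[0.05,0,0,0,0,0],[0.05,0,0,0,0,0]]]' -1
python3 -m handwheel '[[[0,0,0,0,0,0],[0,0,0,0,0,0],[0,0,0,0,0,0],[0,0,0,0,0,0],[0,0,0,0,0,0]]]'
python3 d.py w6 lamp
```

```text
time_s: 9.8
ee_pos: [0.5852, -0.1464, 0.0393]
ee_rot: [-0.438, 0.555, 0.438, 0.555]
wrist_force: [-0.3, 0.5, 13.0]
width: 0.301
time_s: 10.22
ee_pos: [0.5854, -0.1464, 0.0394]
ee_rot: [-0.438, 0.555, 0.438, 0.555]
wrist_force: [0.7, 0.9, 1.2]
width: 0.291
lamp [260.4, 213.3] 0.72
[[0.0005, -0.9724, 0.2332, 0.5854], [-0.0001, 0.2332, 0.9724, -0.1464], [-1.0, -0.0005, 0.0001, 0.0394], [0.0, 0.0, 0.0, 1.0]]
```

View pics/w6.png

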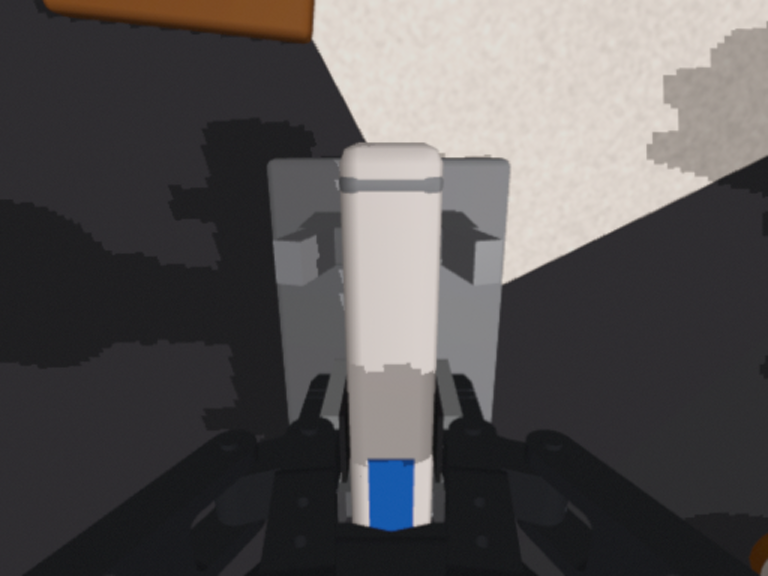

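The lamp is between the pads (390,470), its tail end is at (391,145), and the dock's front edge is at row 158. I'll work out the offset along the lamp and the target pose over the repair.

```bash
cat > m.py <<'E'
from h import *
T=np.load('w6_T.npy'); T0=tool()
Z=lambda u,v,z: (onz('wrist',(u/1.5,v/1.5),z,T)-T0[:3,3])@T0[:3,:3]
print('tail rel tool',Z(391,145,.063).round(4),'dock front',Z(390,159,.012).round(4),'sides',Z(341,220,.057).round(4),Z(442,220,.057).round(4))
rep=np.array([.5385,.1945,.079]); a=.26; yaw=-.007
ex=np.array([np.cos(a)*np.cos(yaw),np.cos(a)*np.sin(yaw),np.sin(a)]); ey=np.array([-np.sin(yaw),np.cos(yaw),0]); ez=np.cross(ex,ey)
print('normal',ez.round(3))
Rm=np.column_stack([-ez,-ex,ey])
np.save('Rg.npy',Rm)
w=rep+.015*ez
# window in tool frame: lamp origin at tool (x=-(zTCP off)), lamp x=-tool y, lamp z=-tool x
dx=-(0.057-T0[2,3]); off=0.0
wt=np.array([dx+.016,-.09+off,0])
for g in (.015,.075): 
    p=rep+g*ez-Rm@wt; print(g,'TCP',p.round(4))
print('R',Rm.round(3).tolist(), 'dx',dx)
E
python3 m.py
```

```text
tail rel tool [-0.0236  0.0802  0.0004] dock front [0.0274 0.075  0.0001] sides [-0.0176  0.0604 -0.0134] [-0.0176  0.0604  0.0145]
normal [-0.257  0.002  0.966]
0.015 TCP [0.4481 0.1951 0.0688]
0.075 TCP [0.4327 0.1952 0.1268]
R [[0.257, -0.966, 0.007], [-0.002, 0.007, 1.0], [-0.966, -0.257, 0.0]] dx -0.017580284247701118
```

```bash
python3 -m handwheel '[[[-0.15,0,0,0,0,0],[-0.5,0,0,0,0,0],[-1.1,0,0,0,0,0],[-1.8,0,0,0,0,0],[-2.5,0,0,0,0,0]]]' -1
python3 -m handwheel '[[[-0.7,0.5,0,0,0,0],[-1.4,1.2,0,0,0,0],[-2.1,2.0,0,0,0,0],[-2.7,2.8,0,0,0,0],[-3.2,3.6,0,0,0,0]]]'
python3 -m handwheel '[[[0,0.1,0,-0.5,0,0],[0,0.15,0,-1.1,0,0],[0,0.15,0,-1.7,0,0],[0,0.15,0,-2.3,0,0],[0,0.15,0,-2.6,0,0]]]'
python3 - <<'E'
from h import *
print(tool().round(4).tolist()); Rm=np.load('Rg.npy')
print(cmd(tool(),(.42,.195,.17),Rm)); print(manip.read_state()['wrist_force'],manip.read_state()['wrist_torque'])
E
```

```text
time_s: 10.73
ee_pos: [0.5841, -0.1459, 0.1396]
ee_rot: [-0.437, 0.556, 0.439, 0.555]
wrist_force: [0.6, -1.5, -2.1]
width: 0.294
time_s: 11.15
ee_pos: [0.4436, -0.1122, 0.2689]
ee_rot: [-0.438, 0.555, 0.438, 0.555]
wrist_force: [0.3, -1.4, -0.1]
width: 0.293
time_s: 11.57
ee_pos: [0.4385, -0.111, 0.2673]
ee_rot: [-0.498, 0.502, 0.499, 0.502]
wrist_force: [0.4, -0.1, -2.2]
width: 0.3
[[-0.0007, -1.0, 0.0062, 0.4385], [0.0005, 0.0062, 1.0, -0.111], [-1.0, 0.0007, 0.0005, 0.2673], [0.0, 0.0, 0.0, 1.0]]
[ 2.437e+00  5.080e-01  7.645e+00  9.000e-03  7.000e-03 -2.987e+00]
[ 0.40724548 -0.09833325 -2.17078668] [-0.02525999 -0.02433359 -0.02361662]
```

```bash
python3 -m handwheel '[[[0,0,0.6,0,0,0],[0,0,1.3,0,0,0],[0,0.1,2.0,0,0,0],[0,0.2,2.8,0,0,0],[0,0.3,3.6,0,0,0]]]' -1
python3 -m handwheel '[[[0.3,0.1,0.8,0,0,-0.6],[0.8,0.2,1.6,0,0,-1.2],[1.4,0.2,2.4,0,0,-1.8],[1.9,0.2,3.2,0,0,-2.4],[2.4,0.2,4.05,0,0,-2.98]]]'
python3 -m handwheel '[[[0,0,0,0,0,0],[0,0,0,0,0,0],[0,0,0,0,0,0],[0,0,0,0,0,0],[0,0,0,0,0,0]]]'
cat > n.py <<'E'
from h import *
from k import blue
T0=tool(); Rm=np.load('Rg.npy'); print(T0.round(4).tolist())
for p in ((.4327,.1952,.1268),(.4481,.1951,.0688)): print(p,cmd(T0,p,Rm))
im=cams.capture('side'); np.save('side3.npy',im)
save('s4.png',im,(220,110,330,230),5)
print('window now',(T0[:3,3]+T0[:3,:3]@[-.0016,-.09,0]).round(4))
E
python3 n.py
```

```text
time_s: 11.98
ee_pos: [0.4275, 0.0339, 0.2671]
ee_rot: [-0.497, 0.503, 0.498, 0.502]
wrist_force: [0.5, 1.0, -1.1]
width: 0.298
time_s: 12.4
ee_pos: [0.4204, 0.1957, 0.1706]
ee_rot: [-0.559, 0.433, 0.428, 0.563]
wrist_force: [2.2, -0.4, -1.2]
width: 0.296
time_s: 12.82
ee_pos: [0.4231, 0.1938, 0.1722]
ee_rot: [-0.558, 0.433, 0.428, 0.563]
wrist_force: [-0.3, 0.0, -1.6]
width: 0.291
[[0.2586, -0.9659, 0.0109, 0.4231], [-0.0024, 0.0106, 0.9999, 0.1938], [-0.966, -0.2586, 0.0005, 0.1722], [0.0, 0.0, 0.0, 1.0]]
(0.4327, 0.1952, 0.1268) [ 1.16   0.061  0.038 -0.044 -0.006  0.018]
(0.4481, 0.1951, 0.0688) [ 2.66   0.065  0.039 -0.044 -0.006  0.018]
window now [0.5096 0.1928 0.1971]
```

View pics/s4.png

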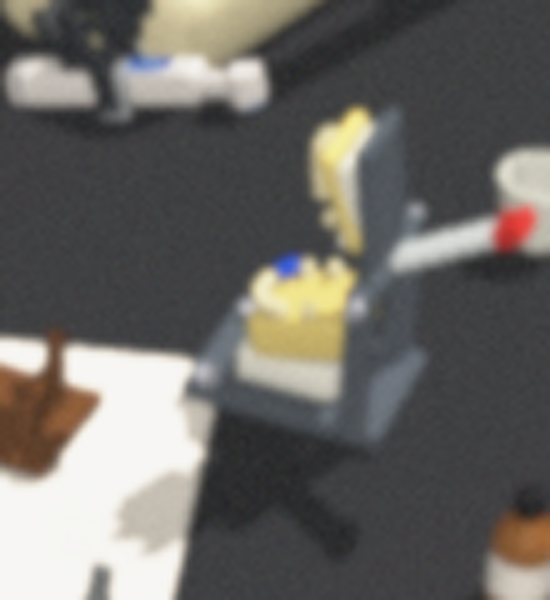

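The side picture shows the lamp held level with the cast slope, the arm still open, and the repair at about (277.6,163). I'll check the lamp head's predicted position against this picture.

```bash
python3 - <<'E'
from h import *
from k import blue
T0=tool(); s=np.load('side3.npy')
L=lambda x,z:T0[:3,3]+T0[:3,:3]@[-.0176-z,-x,0]
for n,p in (('headtop',L(90,8)if 0 else L(.09,.008)),('headmid',L(.09,-.004)),('window',L(.09,-.016)),('tail',L(-.08,0)),('headend',L(.102,-.004)),('label',L(.04,.012))):
    print(n,((proj('side',p)-[220,110])*5).round(1))
b,m=blue(s,(265,150,295,175)); print('repair',b,m,onz('side',b,.079).round(4), 'proj of est',proj('side',[.5385,.1945,.079]))
im=cams.capture('wrist'); w=np.load('w3.npy')
a,n=blue(w,(230,200,310,270)); print('w3 proj',a,proj('wrist',[.5385,.1945,.079],np.load('w3_T.npy')))
c=models.cut_out('lamp','side'); print([(d['conf'],d['xy'],(np.argwhere(d['mask'])[:,::-1].max(0)-[220,110])*5) for d in c[:1]])
E
```

```text
headtop [239.5  69.2]
headmid [243.5  86. ]
window [247.5 102.6]
tail [12.2 82.5]
headend [260.6  85.9]
label [168.   64.4]
repair [276.92857143 162.57142857] 14 [0.5393 0.1944 0.079 ] proj of est [276.71782401 162.50159701]
w3 proj [275.42222222 235.4       ] [275.46225953 235.82766838]
[(0.71, [247.3, 130.0], array([260, 105]))]
```

```bash
python3 -m handwheel '[[[0.3,0.06,0.04,-0.04,0,0],[0.6,0.06,0.04,-0.04,0,0],[0.9,0.06,0.04,-0.04,0,0],[1.1,0.06,0.04,-0.04,0,0],[1.16,0.06,0.04,-0.04,0,0]]]' -1
python3 -m handwheel '[[[0.3,0,0,0,0,0],[0.6,0,0,0,0,0],[0.9,0,0,0,0,0],[1.15,0,0,0,0,0],[1.25,0,0,0,0,0]]]'
python3 -m handwheel '[[[0,0,0,0,0,0],[0,0,0,0,0,0],[0,0,0,0,0,0],[0,0,0,0,0,0],[0,0,0,0,0,0]]]'
cat > n2.py <<'E'
from h import *
import sys
T0=tool(); Rm=np.load('Rg.npy')
print(cmd(T0,(.4481,.1951,.0688),Rm))
w=T0[:3,3]+T0[:3,:3]@[-.0016,-.09,0]; rep=np.array([.5385,.1945,.079]); ez=-Rm[:,0]; d=w-rep
print('gap',d@ez,'lateral',((d-(d@ez)*ez)*1000).round(1),'tilt deg',np.degrees(np.arccos(T0[:3,0]@Rm[:,0])))
im=cams.capture('side'); print('pred window px in crop',(proj('side',w)-[240,120])*8)
save(sys.argv[1],im,(240,120,320,190),8)
E
python3 n2.py s5.png
```

```text
time_s: 13.38
ee_pos: [0.4313, 0.1955, 0.1247]
ee_rot: [-0.559, 0.434, 0.429, 0.561]
wrist_force: [-0.6, 0.5, -1.7]
width: 0.29
time_s: 13.8
ee_pos: [0.4445, 0.1958, 0.0768]
ee_rot: [-0.559, 0.433, 0.429, 0.561]
wrist_force: [-0.3, -0.1, -1.8]
width: 0.296
time_s: 14.22
ee_pos: [0.4447, 0.1963, 0.0782]
ee_rot: [-0.56, 0.432, 0.429, 0.562]
wrist_force: [0.6, -0.1, -1.4]
width: 0.294
[ 0.249 -0.022 -0.03   0.024  0.002  0.015]
gap 0.025077129825452345 lateral [-0.9  1.4 -0.2] tilt deg 0.07792826436582717
pred window px in crop [280.75815021 286.51372416]
```

View pics/s5.png

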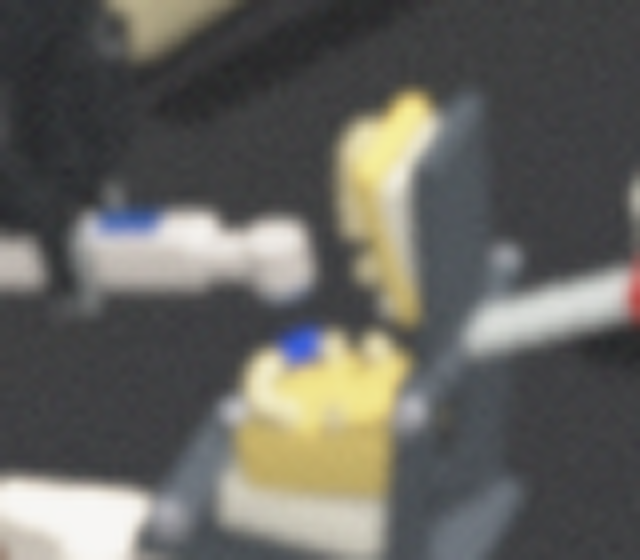

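The side crop shows the lamp head just above and square to the repair, with the window's lower edge at (283,293), the prediction at (284,290) and the repair at (300,345). These agree, so I'll close the last 10 mm and hold.

```bash
python3 -m handwheel '[[[0.08,-0.02,-0.03,0,0,0],[0.16,-0.02,-0.03,0,0,0],[0.22,-0.02,-0.03,0,0,0],[0.25,-0.02,-0.03,0,0,0],[0.25,-0.02,-0.03,0,0,0]]]' -1
python3 -m handwheel '[[[0,0,0,0,0,0],[0,0,0,0,0,0],[0,0,0,0,0,0],[0,0,0,0,0,0],[0,0,0,0,0,0]]]'
python3 n2.py s6.png
```

```text
time_s: 14.68
ee_pos: [0.4475, 0.1948, 0.0675]
ee_rot: [-0.56, 0.433, 0.43, 0.561]
wrist_force: [-0.1, -0.5, -0.8]
width: 0.292
time_s: 15.1
ee_pos: [0.4477, 0.195, 0.0682]
ee_rot: [-0.56, 0.432, 0.429, 0.562]
wrist_force: [-0.3, 0.2, -1.6]
width: 0.292
[-0.013 -0.013  0.002  0.025 -0.002  0.003]
gap 0.01449742745404758 lateral [-0.5  0.1 -0.1] tilt deg 0.018991680638446775
pred window px in crop [285.6688048  310.08895157]
```

View pics/s6.png

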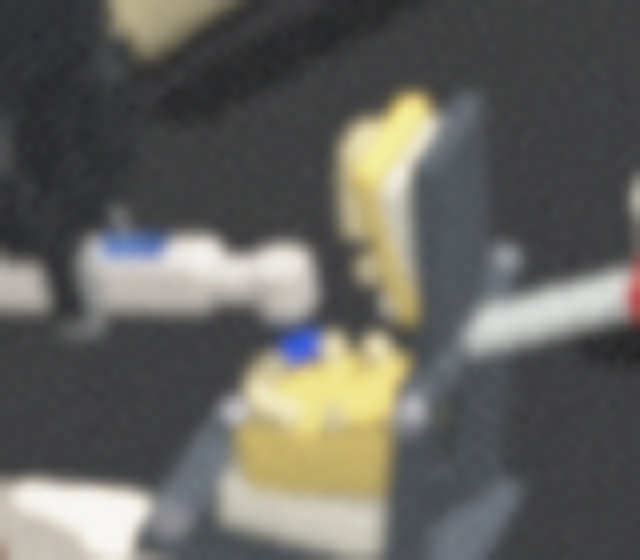

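The lamp head is directly over the blue repair (300,345), gap about 14.5 mm and clear of everything. Holding.

```bash
H='echo'; 
python3 -m handwheel '[[[0,0,0,0,0,0],[0,0,0,0,0,0],[0,0,0,0,0,0],[0,0,0,0,0,0],[0,0,0,0,0,0]]]' -1
python3 -m handwheel '[[[0,0,0,0,0,0],[0,0,0,0,0,0],[0,0,0,0,0,0],[0,0,0,0,0,0],[0,0,0,0,0,0]]]' -1 >/dev/null
python3 -m handwheel '[[[0,0,0,0,0,0],[0,0,0,0,0,0],[0,0,0,0,0,0],[0,0,0,0,0,0],[0,0,0,0,0,0]]]' -1 >/dev/null
python3 -m handwheel '[[[0,0,0,0,0,0],[0,0,0,0,0,0],[0,0,0,0,0,0],[0,0,0,0,0,0],[0,0,0,0,0,0]]]' -1 >/dev/null
python3 -m handwheel '[[[0,0,0,0,0,0],[0,0,0,0,0,0],[0,0,0,0,0,0],[0,0,0,0,0,0],[0,0,0,0,0,0]]]' -1 >/dev/null
python3 -m handwheel '[[[0,0,0,0,0,0],[0,0,0,0,0,0],[0,0,0,0,0,0],[0,0,0,0,0,0],[0,0,0,0,0,0]]]' -1 >/dev/null
python3 -m handwheel '[[[0,0,0,0,0,0],[0,0,0,0,0,0],[0,0,0,0,0,0],[0,0,0,0,0,0],[0,0,0,0,0,0]]]' -1 >/dev/null
python3 -m handwheel '[[[0,0,0,0,0,0],[0,0,0,0,0,0],[0,0,0,0,0,0],[0,0,0,0,0,0],[0,0,0,0,0,0]]]' -1
python3 -m handwheel '[[[-0.3,0,0,0,0,0],[-0.8,0.1,0,0,0,0],[-1.4,0.2,0,0,0,0],[-2.0,0.3,0,0,0,0],[-2.6,0.4,0,0,0,0]]]' -1
python3 -m handwheel '[[[-0.6,0,0,0,0,0.6],[-1.2,0,0,0,0,1.2],[-1.8,0,0,0,0,1.8],[-2.4,0,0,0,0,2.4],[-2.6,0,0,0,0,2.98]]]' -1
python3 - <<'E'
from h import *
T0=tool(); print(T0.round(4).tolist())
Td=np.load('w6_T.npy')@np.linalg.inv(np.array(cams.camera_info('wrist')['hand_eye'])); print(Td.round(4).tolist()); np.save('Td.npy',Td)
print(cmd(T0,[.4395,-.1114,.2673],Td[:3,:3]))
E
```

```text
time_s: 15.57
ee_pos: [0.4477, 0.195, 0.0681]
ee_rot: [-0.56, 0.433, 0.429, 0.561]
wrist_force: [0.0, -0.4, -2.0]
width: 0.297
time_s: 18.48
ee_pos: [0.4477, 0.195, 0.0681]
ee_rot: [-0.56, 0.433, 0.429, 0.561]
wrist_force: [0.0, -0.0, -1.7]
width: 0.293
time_s: 18.9
ee_pos: [0.4047, 0.1951, 0.1652]
ee_rot: [-0.56, 0.433, 0.429, 0.561]
wrist_force: [-0.1, 0.9, -1.3]
width: 0.292
time_s: 19.32
ee_pos: [0.3796, 0.1961, 0.2688]
ee_rot: [-0.5, 0.5, 0.498, 0.502]
wrist_force: [1.1, 0.4, -1.8]
width: 0.293
[[0.004, -1.0, 0.0044, 0.3796], [0.0015, 0.0044, 1.0, 0.1961], [-1.0, -0.004, 0.0015, 0.2688], [0.0, 0.0, 0.0, 1.0]]
[[0.0006, -0.9725, 0.233, 0.5853], [-0.0001, 0.233, 0.9725, -0.1465], [-1.0, -0.0006, 0.0001, 0.0394], [0.0, 0.0, 0.0, 1.0]]
[ 0.031 -1.531 -7.68   2.644  0.023  0.037]
```

Held for about 3.8 s at a constant pose. Now returning to the dock.

```bash
python3 -m handwheel '[[[0,-0.1,-0.7,0,0,0],[0,-0.2,-1.5,0,0,0],[0,-0.3,-2.3,0,0,0],[0,-0.5,-3.1,0,0,0],[0,-0.7,-3.9,0,0,0]]]' -1
python3 -m handwheel '[[[0,-0.2,-0.8,0.6,0,0],[0,-0.4,-1.6,1.2,0,0],[0,-0.6,-2.4,1.8,0,0],[0,-0.8,-3.2,2.4,0,0],[0,-0.83,-3.78,2.64,0,0]]]' -1
python3 -m handwheel '[[[0,-0.5,0,0,0,0],[0,-1.3,0,0,0,0],[0,-2.1,0,0,0,0],[0,-2.9,0,0,0,0],[0,-3.6,0,0,0,0]]]' -1
python3 -m handwheel '[[[0.3,0,0,0,0,0],[1.0,0,0,0,0,0],[1.7,0,0,0,0,0],[2.2,0,0,0,0,0],[2.2,0,0,0,0,0]]]' -1
cat > q.py <<'E'
from h import *
Td=np.load('Td.npy'); T0=tool(); print(T0[:3,3].round(4),cmd(T0,Td[:3,3],Td[:3,:3]), manip.read_state()['wrist_force'].round(1))
E
python3 q.py
```

```text
time_s: 19.73
ee_pos: [0.4059, 0.038, 0.2652]
ee_rot: [-0.499, 0.501, 0.498, 0.501]
wrist_force: [0.5, -0.7, -2.3]
width: 0.297
time_s: 20.15
ee_pos: [0.4396, -0.1151, 0.2651]
ee_rot: [-0.438, 0.556, 0.436, 0.556]
wrist_force: [0.6, -0.2, -1.4]
width: 0.297
time_s: 20.57
ee_pos: [0.5803, -0.1464, 0.2648]
ee_rot: [-0.438, 0.555, 0.437, 0.555]
wrist_force: [1.0, 0.2, -1.4]
width: 0.291
time_s: 20.98
ee_pos: [0.5754, -0.1446, 0.1721]
ee_rot: [-0.435, 0.557, 0.441, 0.553]
wrist_force: [-0.1, 0.7, -1.5]
width: 0.297
[ 0.5754 -0.1446  0.1721] [ 3.314e+00 -2.860e-01  1.200e-02 -2.000e-03  4.000e-03 -1.200e-01] [-0.1  0.7 -1.5]
```

```bash
python3 -m handwheel '[[[0.3,-0.15,0.01,0,0,-0.12],[0.9,-0.28,0.01,0,0,-0.12],[1.5,-0.28,0.01,0,0,-0.12],[1.9,-0.28,0.01,0,0,-0.12],[2.0,-0.28,0.01,0,0,-0.12]]]' -1
python3 -m handwheel '[[[0,0,0,0,0,0],[0,0,0,0,0,0],[0,0,0,0,0,0],[0,0,0,0,0,0],[0,0,0,0,0,0]]]' -1
python3 q.py
```

```text
time_s: 21.4
ee_pos: [0.5883, -0.1476, 0.0954]
ee_rot: [-0.44, 0.554, 0.436, 0.557]
wrist_force: [-1.3, 0.9, -1.6]
width: 0.294
time_s: 21.82
ee_pos: [0.5902, -0.1483, 0.0986]
ee_rot: [-0.442, 0.553, 0.434, 0.558]
wrist_force: [0.5, 0.2, -1.0]
width: 0.294
[ 0.5902 -0.1483  0.0986] [ 1.477e+00  1.470e-01  1.800e-02 -1.000e-03 -1.300e-02  1.430e-01] [ 0.5  0.2 -1. ]
```

```bash
python3 -m handwheel '[[[0,0.15,0.02,0,0,0.14],[0.3,0.15,0.02,0,0,0.14],[0.6,0.15,0.02,0,0,0.14],[0.6,0.15,0.02,0,0,0.14],[0.6,0.15,0.02,0,0,0.14]]]' -1
python3 -m handwheel '[[[0,0,0,0,0,0],[0,0,0,0,0,0],[0,0,0,0,0,0],[0,0,0,0,0,0],[0,0,0,0,0,0]]]' -1
python3 q.py
```

```text
time_s: 22.23
ee_pos: [0.5833, -0.1456, 0.0729]
ee_rot: [-0.437, 0.556, 0.439, 0.554]
wrist_force: [-0.6, -0.9, -1.3]
width: 0.296
time_s: 22.65
ee_pos: [0.5842, -0.1459, 0.0736]
ee_rot: [-0.438, 0.556, 0.438, 0.555]
wrist_force: [-0.5, -0.7, -1.7]
width: 0.294
[ 0.5842 -0.1459  0.0736] [ 0.854 -0.03  -0.005 -0.001 -0.011 -0.017] [-0.5 -0.7 -1.7]
```

```bash
python3 -m handwheel '[[[0.2,-0.03,0,0,0,0],[0.4,-0.03,0,0,0,0],[0.55,-0.03,0,0,0,0],[0.7,-0.03,0,0,0,0],[0.78,-0.03,0,0,0,0]]]' -1
python3 -m handwheel '[[[0.02,0,0,0,0,0],[0.03,0,0,0,0,0],[0.04,0,0,0,0,0],[0.04,0,0,0,0,0],[0.04,0,0,0,0,0]]]' -1
python3 q.py
```

```text
time_s: 23.07
ee_pos: [0.5843, -0.1459, 0.0404]
ee_rot: [-0.437, 0.556, 0.439, 0.554]
wrist_force: [0.3, -0.1, -1.2]
width: 0.295
time_s: 23.48
ee_pos: [0.5854, -0.1462, 0.0407]
ee_rot: [-0.438, 0.556, 0.438, 0.555]
wrist_force: [0.2, 0.6, -1.7]
width: 0.3
[ 0.5854 -0.1462  0.0407] [ 0.032  0.    -0.006 -0.001 -0.01  -0.016] [ 0.2  0.6 -1.7]
```

Still carrying the weight (-1.7 N) 1.3 mm above the seat. I'll lower the last bit, then open slowly.

```bash
python3 -m handwheel '[[[0.01,0,0,0,0,0],[0.02,0,0,0,0,0],[0.03,0,0,0,0,0],[0.04,0,0,0,0,0],[0.04,0,0,0,0,0]]]' -1
python3 -m handwheel '[[[0,0,0,0,0,0],[0,0,0,0,0,0],[0,0,0,0,0,0],[0,0,0,0,0,0],[0,0,0,0,0,0]]]' -1
python3 q.py
```

```text
time_s: 23.9
ee_pos: [0.5853, -0.1462, 0.0394]
ee_rot: [-0.438, 0.556, 0.438, 0.555]
wrist_force: [-0.8, 0.5, 3.9]
width: 0.295
time_s: 24.32
ee_pos: [0.5852, -0.1462, 0.0394]
ee_rot: [-0.438, 0.556, 0.438, 0.555]
wrist_force: [-2.3, 0.4, 5.7]
width: 0.296
[ 0.5852 -0.1462  0.0394] [-0.    -0.003 -0.005 -0.001 -0.011 -0.018] [-2.3  0.4  5.7]
```

```bash
python3 -m handwheel '[[[0,0,0,0,0,0],[0,0,0,0,0,0],[0,0,0,0,0,0],[0,0,0,0,0,0],[0,0,0,0,0,0]]]' -0.1
python3 -m handwheel '[[[0,0,0,0,0,0],[0,0,0,0,0,0],[0,0,0,0,0,0],[0,0,0,0,0,0],[0,0,0,0,0,0]]]' 1
python3 -m handwheel '[[[0,0,0,0,0,0],[-0.3,0,0,0,0,0],[-0.8,0,0,0,0,0],[-1.5,0,0,0,0,0],[-2.3,0,0,0,0,0]]]' 1
python3 -m handwheel '[[[-0.8,0.2,0,0,0,0],[-1.6,0.4,0,0,0,0],[-2.4,0.8,0,0,0,0],[-3.2,1.1,0,0,0,0],[-4.0,1.29,0,0,0,0]]]' 1
python3 -m handwheel '[[[0,0,0,0,0,0],[0,0,0,0,0,0],[0,0,0,0,0,0],[0,0,0,0,0,0],[0,0,0,0,0,0]]]' 1
python3 d.py w7 lamp; python3 - <<'E'
from h import *
w=np.load('w7.npy'); s=cams.capture('side')
h=np.zeros((600,800,3),np.uint8); h[:384,:512]=w; h[:,512:][:360]=cv2.resize(s[110:260,200:320],(288,360),interpolation=cv2.INTER_CUBIC)
save('s7.png',h[:390])
E
```

```text
time_s: 24.73
ee_pos: [0.5851, -0.1462, 0.0385]
ee_rot: [-0.438, 0.556, 0.438, 0.555]
wrist_force: [0.3, -0.2, 0.1]
width: 0.449
time_s: 25.15
ee_pos: [0.5852, -0.1461, 0.0388]
ee_rot: [-0.438, 0.556, 0.438, 0.555]
wrist_force: [0.1, 0.3, -0.2]
width: 1.0
time_s: 25.57
ee_pos: [0.5841, -0.1457, 0.1303]
ee_rot: [-0.436, 0.556, 0.439, 0.554]
wrist_force: [0.6, -0.3, -0.3]
width: 0.995
time_s: 25.98
ee_pos: [0.5338, -0.1335, 0.2926]
ee_rot: [-0.437, 0.556, 0.438, 0.555]
wrist_force: [0.4, 0.2, -0.0]
width: 1.001
time_s: 26.4
ee_pos: [0.5349, -0.1339, 0.289]
ee_rot: [-0.437, 0.556, 0.439, 0.554]
wrist_force: [0.2, -0.2, -0.6]
width: 1.001
lamp [493.2, 129.1] 0.58
[[-0.0043, -0.9724, 0.2332, 0.5351], [0.0006, 0.2332, 0.9724, -0.1339], [-1.0, 0.0043, -0.0004, 0.2894], [0.0, 0.0, 0.0, 1.0]]
```

View pics/s7.png

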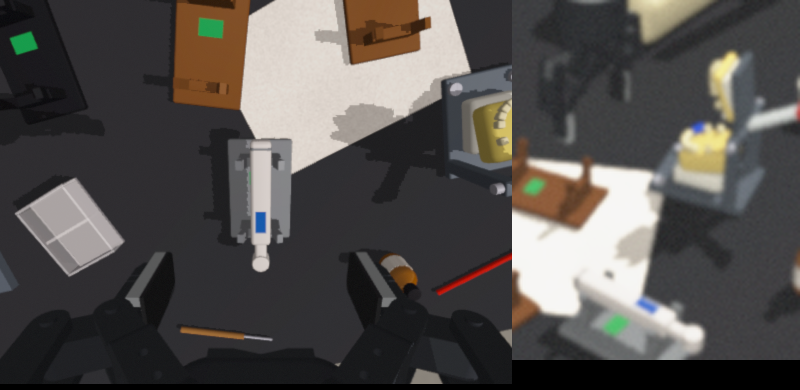

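The lamp lies back in the grey dock as before (tail (260,143), head (261,264)). The arm is still open, and the box and bottle look undisturbed. Handing in.

```bash
python3 -c "
from h import *
print(order.finish_job())"
```

```text
the job is handed in; nothing more can be done
None
```

I handed the job in at about 26.5 s of the 72 s allowed, with every step done in the order asked. No verdict came back.

- **Upper arm:** I pushed the red-tipped lever back until the arm stood open at about 80° (read from the side picture, not measured). It was still open in the last picture.
- **Curing:** I held the lamp window over the middle of the blue repair for about 3.8 s. By my estimate the gap was 14.5 mm, the window was within 1 mm of centre, and the tilt error was well under 1°. Those figures depend on the camera calibration, which is only good to about 2 mm. Wrist forces stayed at the level of the lamp's weight, so I saw no sign of contact with the articulator.
- **Docking:** I laid the lamp back in the grey dock at the pose it was gripped from. The upward force just before release was about 6 N, and then I let go. The last pictures show it lying as it did before, with the gripper open and well clear.
- **Other things:** The bottle and the clear box look undisturbed in the last pictures. The cup was out of view in the last wrist picture and I did not check it again, but the robot never went near it.

No check failed. The small lag errors in the arm's pose on the way back to the dock were corrected before I set the lamp down.

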